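# Run a railing ball out of its curved rack and cap the post

## Task

Push the steel railing ball along the curved bar track, under its keeper bars, until it drops into the open cradle at the exit gap and rests there. Then lift it out and set it gently on the open top of the pipe post so that it sits there by itself. Do not let the ball fall, and leave the hammer, the tin and the angle offcut alone.

Things in the scene. Friction and masses are not known exactly. Their poses are not given: they have to be found in the camera images.
- ball_center (a point): Centre of the loose polished steel ball, 60 mm diameter, hollow, about 0.17 kg; slippery (friction about 0.4). It starts at rest in the valley of the track.
- track: Fixed curved run of 8 mm round steel bar on a 170 x 340 x 8 mm plate. Origin: centre of the plate's underside, on the bench; z up. Its centreline is an arc of radius 160 mm about the frame's point (-126, 0) mm, 310 mm long, from angle -55.5 deg (closed end, -y side) through 0 (+x side) to +55.5 deg (exit end, +y side), angles from +x towards +y. mm 'along' are counted from the closed end.
- exit_cradle (a point): Where the ball's centre rests in the exit cradle: 270 mm along, 58 mm above the bench, a dip between the crest and the end stop (post 10 mm thick, top 71 mm above the bench, on the centreline 307 mm along). Open above and at both sides from 220 mm on: the ball can be gripped here across the run. Axes as the track's.
- track_valley (a point): Where the ball's centre rests at the start, in the valley: 85 mm along, 60 mm above the bench. The ball rides on two carrying rails, 32 mm apart centre to centre, tops about 26 mm below the ball's centre. From here the way climbs smoothly to the crest. Axes as the track's.
- post_top (a point): Centre of the open upper rim of the fixed pipe post: 42 mm outside, 36 mm inside diameter, rim 78 mm above the bench, on a 90 x 90 x 8 mm foot plate. z up. A ball sitting on it has its centre 24 mm above this point.
- hammer: Bystander: hammer lying on the bench, 280 mm long along its x axis. Origin: under its middle.
- tin: Bystander: open white tin, 80 mm wide, 95 mm high. Origin: centre of its underside.
- offcut: Bystander: steel angle offcut, 130 mm long along its x axis, 40 mm high. Origin: centre of its underside.
- track_crest (a point): Ball's centre on the crest: 215 mm along, 67 mm above the bench. Let go before it, the ball rolls back; a little past it, it rolls into the cradle. Two keeper bars, a 46 mm clear slot between them, run from 0 to 220 mm along and stop the ball being lifted; their tops lie 29.5 mm above the ball's centre (90 to 97 mm above the bench). Posts carry them outside, 38 mm either side of the centreline.
- slot_entry (a point): Point on the centreline 30 mm along, behind the resting ball, about 65 mm above the bench (under the slot). Between the cross bar at the closed end (0 mm along) and the ball, the slot is free from 5 to 55 mm along: closed fingers can enter here from above and push the ball, following the slot.
Not all that is in view belongs to the job. What is shaped like the part that bears ball_center but pink or turquoise is not meant.

How it is judged:
On the way:
1. the ball has been pushed along the track and rests in the exit cradle (distance between ball_center and exit_cradle below 0.015 m and linear speed of ball below 0.08 m/s), for 0.2 s.
At the end, for the whole second after the job is handed in: The ball sits by itself on the pipe post's rim: its centre within 6 mm of the post's axis and 18 to 30 mm above the rim, at rest (under 20 mm/s) and not touched by the fingers (horizontal distance between ball_center and post_top below 0.006 m and z of ball_center in the frame of post_top between 0.018 and 0.03 m and linear speed of ball below 0.02 m/s and contact force between ball and the fingers below 0.1 N).
It fails at once if the ball falls off (its centre below 45 mm over the bench) (height (world z) of ball_center below 0.045 m).
It fails at once if the ball is dropped on the post instead of set down (it comes down on the rim at over 0.5 m/s, a fall of more than about 12 mm) (distance between ball_center and post_top below 0.045 m and linear speed of ball above 0.5 m/s).
It fails at once if the hammer, the tin or the offcut is moved more than 30 mm (distance of any of hammer, tin, offcut from where it was at the start of the episode above 0.03 m).
It also fails if it takes over 62 s, if anything falls off the work surface, if the arm or the gripper's body presses on something with over 40 N, if the wrist force passes 120 N, or if a joint passes its speed limit or range.

## Robot

A 6-joint arm with a two-finger parallel gripper is mounted at the origin on the work surface. World frame = base frame: x ahead of the robot, y to its left, z up, the work surface at z = 0. Lengths are in m, angles in rad, forces in N, time in s.
With the tool pointing down it reaches from about 0.25 to 0.725 m from the base axis. Payload 9.7 kg.
Tool frame: the origin (TCP) lies at the very end of the fingers, on their centre line; the grasp point (between the pads) lies 19 mm behind it (grip_point_offset is the distance from the TCP to the grasp point, in m); z points along the fingers, y is the line along which they close (so a half turn about z gives the same grasp; the last joint's range is limited). The gripper opens to 85 mm and grips with 20 to 120 N. Pads are 22 mm wide; open, the fingers measure 114 mm over their backs; the gripper's body (76 mm by 85 mm) begins 54 mm behind the grasp point. The pads swing forward as they close: fully open they stand 13 mm farther back than shut.
Start: joints at [-1.257, 0.087, 0.176, 1.66, 0, 1.571], TCP at [0.17, -0.523, 0.231] pointing down, gripper open.
Joint ranges: [-3.13, 3.13], [-0.85, 1.81], [-1.15, 1.24], [-2.2, 2.28], [-1.44, 1.52], [-3.14, 3.14]. Speed limits (rad/s): [2.22, 2.22, 2.57, 3.14, 3.14, 3.14].

## Interface

Orientations are given as a 3x3 rotation matrix whose columns are the frame's x, y, z axes.
In Python, from cell import get_obs, grab_frame, close_job, grip_point_offset gives the robot as it stands. The module is installed in compiled form; this text tells all that it offers.
- The arm moves only by the shell command python3 -m pendant 'ROWS'. ROWS is JSON, one flat list of numbers, 7 for each row, row after row: the shift along the tool's x, y, z in cm, then the turn, a rotation vector about the tool's x, y, z in degrees, then the gripper command: -1 is shut, 1 is fully open, values between are in proportion. A call has 1 to 20 rows; each row shifts and turns the commanded pose from where the row before left it, along the tool's axes as they then stand; what a row does not reach is not made up. A row lasts 1/10 s, in which the tool goes at most 50 mm and 8.59 degrees, less where a joint would pass 70% of its speed; a pose out of reach is approached as far as the arm can. A call is refused whole if a number of a shift passes 5 or a number of a turn 8.59, either way. A call with a gripper value outside its range is refused whole. The fingers move at their own pace and stop on an object; the grip force is fixed at half the most. Time passes only in rows, so rows that do not move let the fingers close. It gives the time, the measured TCP pose, the force, the opening and the grip force at its end, in the units of the state.
- get_obs(): the state, without advancing time (a new reading comes with each control period).
- grab_frame(name): name is "scene" or "top" or "wrist"; returns a dict with "pixels" (400x640x3 uint8, red, green, blue), "depth" (400x640 float32, m along the optical axis (not along the pixel's ray), 0 where there is no reading), "camera_matrix" (3x3 intrinsics, pixels), "world_to_cam" (4x4, takes a point from world to camera coordinates); the wrist camera has in their place "tool_from_camera" (4x4, takes a point from camera to tool coordinates, whose origin is the TCP and whose axes are the flange's). Camera axes: x right, y up, looking along -z (the intrinsics and any distortion apply to the point x, -y, -z); pixel columns grow to the right and rows downward; lengths in m; the calibration is good to about 2 mm. A picture is of the moment at which its call begins: read the wrist's pose just before it.
- close_job(): hands the job in; it is judged then, once.
The state is a dict: "time_s": time; "joint_positions": joint angles; "joint_velocities": joint speeds; "joint_torque": joint torques, N m; "tcp_pos": TCP position; "tool_rot": TCP orientation; "wrist_force": force on the tool from outside, world axes, zero at the start; "wrist_torque": the same for the moment, N m; "finger_gap": finger opening in m; "grasp_force": force on a finger pad.
Only numpy, scipy, OpenCV 4.12 (cv2) and the standard library are available. Lean on these libraries where they do the work, as an engineer would, in place of code of your own. Each camera call takes 0.05 s, during which the arm holds its last target. There are 200 camera calls.

## Working session

There is one attempt and no reset: what is moved stays moved. The work goes in short steps, Python scripts to look and compute and a shell command to move; the robot and the scene stay as the last step left them, time stands still between calls to the robot, and variables do not carry over. Pictures are saved under pics/ and viewed, at most 10 in all, crops included, and the job is handed in when it is done.

```bash
mkdir -p pics
cat > h.py <<'E'
import numpy as np, cv2
from cell import get_obs, grab_frame, grip_point_offset
def grab(name):
    o=get_obs(); f=grab_frame(name)
    if name=="wrist":
        T=np.eye(4);T[:3,:3]=np.array(o["tool_rot"]);T[:3,3]=o["tcp_pos"]
        f["c2w"]=T@np.array(f["tool_from_camera"])
    else: f["c2w"]=np.linalg.inv(np.array(f["world_to_cam"]))
    return f
def ray(f,u,v):
    K=np.array(f["camera_matrix"]); d=np.array([(u-K[0,2])/K[0,0],-(v-K[1,2])/K[1,1],-1.])
    return f["c2w"][:3,3], f["c2w"][:3,:3]@d
def plane(f,u,v,z):
    o,d=ray(f,u,v); return o+d*(z-o[2])/d[2]
def pt(f,u,v):
    o,d=ray(f,u,v); return o+d*f["depth"][int(v),int(u)]
def cloud(f):
    K=np.array(f["camera_matrix"]);v,u=np.mgrid[:400,:640];D=f["depth"]
    P=np.stack([(u-K[0,2])/K[0,0]*D,-(v-K[1,2])/K[1,1]*D,-D],-1)
    return P@f["c2w"][:3,:3].T+f["c2w"][:3,3]
def save(f,n): cv2.imwrite("pics/"+n+".png",cv2.cvtColor(f["pixels"],cv2.COLOR_RGB2BGR))
E
python3 - <<'E'
from h import *
for n in("top","scene"):
    f=grab(n);save(f,n);print(n,np.round(f["c2w"],3).tolist(),f["camera_matrix"],[k for k in f])
o=get_obs();print(np.round(o["tool_rot"],3),o["finger_gap"],grip_point_offset)
E
```

```text
top [[0.005, 0.993, -0.12, 0.411], [-1.0, 0.005, 0.005, 0.025], [0.005, 0.12, 0.993, 1.529], [0.0, 0.0, 0.0, 1.0]] [[416.98583745   0.         318.62503655]
 [  0.         416.98583745 198.07896278]
 [  0.           0.           1.        ]] ['pixels', 'depth', 'camera_matrix', 'world_to_cam', 'c2w']
scene [[0.685, -0.57, 0.454, 1.196], [0.729, 0.521, -0.445, -0.586], [0.017, 0.636, 0.772, 1.146], [0.0, 0.0, 0.0, 1.0]] [[412.47611678   0.         313.53109147]
 [  0.         412.47611678 200.50841756]
 [  0.           0.           1.        ]] ['pixels', 'depth', 'camera_matrix', 'world_to_cam', 'c2w']
[[ 0.951  0.309 -0.   ]
 [ 0.309 -0.951  0.001]
 [ 0.    -0.001 -1.   ]] 0.08526184051421133 0.0187
```

View pics/top.png

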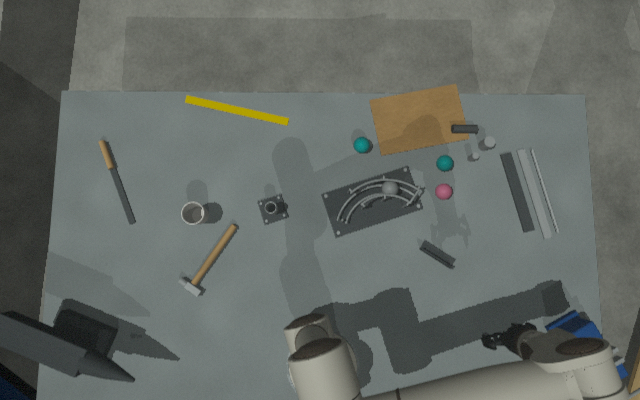

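View pics/scene.png

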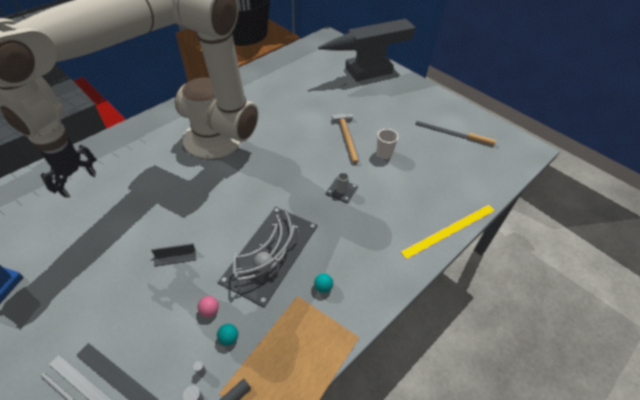

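The steel ball is the grey one on the track at top (389,188). The lookalikes are pink (444,191), turquoise (445,163) and turquoise (362,145), all off the track. The post is at (271,207), and the closed end of the track is on the right. Next I'll take a close crop and measure.

Run:
```python
from h import *
f=grab("top");g=cv2.cvtColor(f["pixels"],cv2.COLOR_RGB2GRAY)
c=f["pixels"][150:250,240:440];c=cv2.resize(c,None,fx=4,fy=4,interpolation=cv2.INTER_CUBIC)
cv2.imwrite("pics/crop.png",cv2.cvtColor(c,cv2.COLOR_RGB2BGR))
P=cloud(f)
# plate corner estimate: dark mask, hull
m=(g<np.median(g[160:240,300:320])*0.72).astype(np.uint8)
for box,zz in (((150,250,315,432),.008),((185,232,252,294),.008)):
    r0,r1,c0,c1=box;mm=np.zeros_like(m);mm[r0:r1,c0:c1]=m[r0:r1,c0:c1]
    mm=cv2.morphologyEx(mm,cv2.MORPH_CLOSE,np.ones((3,3)))
    cs,_=cv2.findContours(mm,0,1);k=max(cs,key=cv2.contourArea)
    b=cv2.boxPoints(cv2.minAreaRect(k));W=np.array([plane(f,u,v,zz) for u,v in b])
    print(b.tolist());print(W.round(4).tolist(),np.linalg.norm(W-np.roll(W,1,0),axis=1),W.mean(0))
print("ball",plane(f,389,188,.06),pt(f,389,188)); 
q=P[195:225,255:290].reshape(-1,3);q=q[(q[:,2]>.065)&(q[:,2]<.09)];print("rim",len(q),(q.max(0)+q.min(0))/2,q.mean(0),q.max(0)-q.min(0))
```

```text
[[320.9000244140625, 193.6999969482422], [415.70001220703125, 162.09999084472656], [430.10003662109375, 205.3000030517578], [335.300048828125, 236.90000915527344]]
[[0.6121, 0.0093, 0.008], [0.7325, -0.3427, 0.008], [0.5713, -0.3919, 0.008], [0.454, -0.0437, 0.008]] [0.16674833 0.37210371 0.16857041 0.36749392] [ 0.59245916 -0.19224665  0.008     ]
[[257.5135192871094, 200.91893005371094], [283.3027038574219, 192.98377990722656], [290.4162292480469, 216.1027069091797], [264.6270446777344, 224.03785705566406]]
[[0.5841, 0.2418, 0.008], [0.614, 0.1477, 0.008], [0.5289, 0.1204, 0.008], [0.4994, 0.214, 0.008]] [0.08912656 0.09878274 0.08935585 0.09813383] [0.55659384 0.18098702 0.008     ]
ball [ 0.62701424 -0.23272794  0.06      ] [ 0.62315272 -0.22811957  0.08630325]
rim 38 [0.55346443 0.18620692 0.07610734] [0.55428266 0.18648119 0.07596649] [0.03914952 0.03847714 0.02124138]
```

View pics/crop.png

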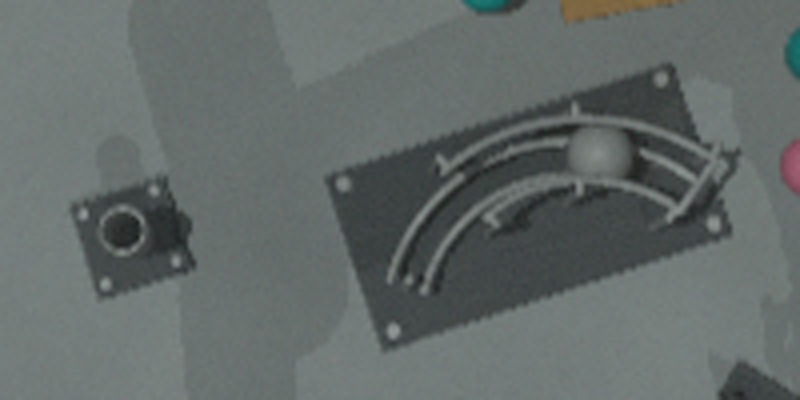

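The crop confirms the grey steel ball under the keepers at crop (600,152). The plate corners are (327,178),(672,63),(731,234),(384,350), and the rim is at (123,230). I'll work out the track frame from these.

```bash
cat >> h.py <<'E'
def fr(C,yaw): 
    c,s=np.cos(yaw),np.sin(yaw); return lambda p: np.array(C)+np.array([[c,-s],[s,c]])@np.asarray(p,float)
def along(mm):
    a=np.radians(-55.5)+mm/160.; return np.array([-.126+.16*np.cos(a),.16*np.sin(a)]),a
E
python3 - <<'E'
from h import *
f=grab("top")
def quad(L,z=.008): return np.array([plane(f,240+u/4-.375,150+v/4-.375,z)[:2] for u,v in L])
W=quad([(327,178),(672,63),(731,234),(384,350)])
B=quad([(343,184),(661,78),(714,224),(393,331)],.012)
for X in(W,B):
    e=(X[0]+X[3]-X[1]-X[2]);print(X.mean(0),"yaw",np.degrees(np.arctan2(-e[0],e[1])),np.linalg.norm(X-np.roll(X,1,0),axis=1))
e=(W[0]+W[3]-W[1]-W[2]);yaw=np.arctan2(-e[0],e[1]);T=fr(W.mean(0),yaw)
for s in(30,85,215,270):
    p,a=along(s);print(s,T(p),"tangent dir deg",np.degrees(a+yaw)+90)
F=quad([(72,204),(165,177),(194,270),(101,299)]);print("foot",F.mean(0))
print("rim",plane(f,240+123/4-.375,150+230/4-.375,.078))
# ball circle
g=cv2.cvtColor(f["pixels"],cv2.COLOR_RGB2GRAY)
print("ball",plane(f,389.6,187.6,.06))
print(grab_frame("wrist")["tool_from_camera"])
E
```

```text
[ 0.58608151 -0.17823135] yaw 18.77259777589525 [0.16584687 0.338194   0.16716235 0.33608497]
[ 0.58729347 -0.17695576] yaw 18.750776361501952 [0.14182938 0.31066064 0.14307587 0.31032038]
30 [ 0.61061038 -0.28888011] tangent dir deg 64.01555643459818
85 [ 0.62582141 -0.23630678] tangent dir deg 83.71098064222024
215 [ 0.58887658 -0.11537052] tangent dir deg 130.26380149659963
270 [ 0.54688288 -0.08027268] tangent dir deg 149.95922570422167
foot [0.55477453 0.18495796]
rim [0.55455419 0.1864375  0.078     ]
ball [ 0.62846635 -0.23489059  0.06      ]
[[ 9.58337186e-04  9.52400731e-01  3.04847386e-01  7.76889163e-02]
 [ 9.99999494e-01 -8.18996798e-04 -5.84960081e-04  1.44998311e-04]
 [-3.07447375e-04  3.04847793e-01 -9.52401034e-01 -1.43251062e-01]
 [ 0.00000000e+00  0.00000000e+00  0.00000000e+00  1.00000000e+00]]
```

```bash
python3 -m pendant '[3.5,-0.62,0.36,0,0,0,-1, 3.5,-0.62,0.36,0,0,0,-1, 3.5,-0.62,0.36,0,0,0,-1, 3.5,-0.62,0.36,0,0,0,-1, 3.5,-0.62,0.36,0,0,0,-1, 3.5,-0.62,0.36,0,0,0,-1, 3.5,-0.62,0.36,0,0,0,-1, 3.5,-0.62,0.36,0,0,0,-1, 3.5,-0.62,0.36,0,0,0,-1, 3.5,-0.62,0.36,0,0,0,-1, 3.5,-0.62,0.36,0,0,0,-1, 3.5,-0.62,0.36,0,0,0,-1, 3.5,-0.62,0.36,0,0,0,-1, 3.5,-0.62,0.36,0,0,0,-1, 0,0,0,0,0,-7.67,-1, 0,0,0,0,0,-7.67,-1, 0,0,0,0,0,-7.67,-1, 0,0,0,0,0,-7.67,-1, 0,0,0,0,0,-7.67,-1, 0,0,0,0,0,-7.67,-1]'
python3 - <<'E'
from h import *
f=grab("wrist");save(f,"w1");o=get_obs()
R=np.array(o["tool_rot"]);t=np.array(o["tcp_pos"]);print(np.round(t,4),np.round(R,3).tolist(),o["finger_gap"],np.degrees(o["joint_positions"]).round(1))
# closed finger extents in tool frame
P=(cloud(f)-t)@R;d=f["depth"]
for z0 in range(-80,5,8):
    q=P[(d>0)&(P[...,2]*1e3>z0)&(P[...,2]*1e3<z0+8)&(np.hypot(P[...,0],P[...,1])<.07)]
    if len(q): print(z0,len(q),(q.min(0)*1e3).round(),(q.max(0)*1e3).round())
E
```

```text
time_s: 2.25
tcp_pos: [0.609, -0.2893, 0.1806]
tool_rot: [[0.433, 0.901, -0.0], [0.901, -0.433, 0.0], [-0.0, -0.0, -1.0]]
wrist_force: [0.1, -0.1, -0.2]
finger_gap: -0.0001
grasp_force: 0.0
[ 0.609  -0.2893  0.1806] [[0.426, 0.905, -0.0], [0.905, -0.426, 0.0], [0.0, -0.0, -1.0]] 0.00012554694756164125 [-25.4  22.1  24.8  92.7   0.   89.8]
-80 9066 [ -3. -56. -80.] [ 18.  57. -72.]
-72 6243 [-10. -51. -72.] [ 18.  51. -64.]
-64 6800 [-11. -44. -64.] [ 13.  44. -56.]
-56 4302 [-13. -38. -56.] [ 14.  38. -48.]
-48 1572 [-13. -31. -48.] [ 14.  31. -40.]
-40 921 [-12. -13. -40.] [ 12.  14. -32.]
-32 758 [  6. -13. -32.] [ 11.  14. -24.]
-24 644 [  5. -13. -24.] [ 11.  14. -16.]
-16 534 [  5. -13. -16.] [11. 14. -8.]
-8 133 [  6. -11.  -8.] [11. 12. -3.]
```

View pics/w1.png

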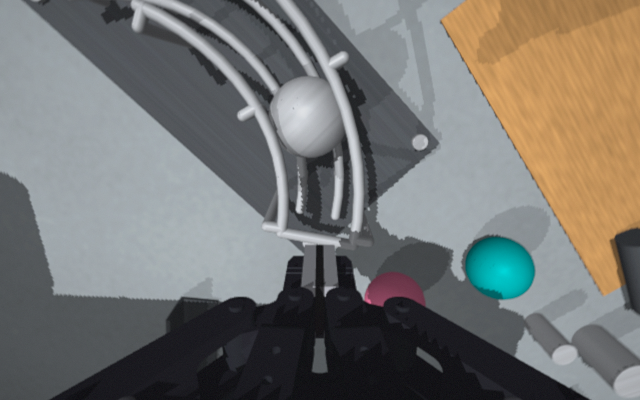

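The wrist picture shows the ball at (310,116), the cross bar at about (310,235), and the slot between the keepers ahead of the fingers. Closed fingers are ±14 mm wide up to 40 mm above the tip, then ±31 mm. I'll check the track fit on the keeper points.

Run:
```python
from h import *
from scipy.optimize import least_squares
f=grab("wrist");P=cloud(f);d=f["depth"]
px=f["pixels"].astype(int);bright=px.max(-1)>110
C=np.array([.5867,-.1776]);yaw=np.radians(18.76);T=fr(C,yaw)
v,u=np.mgrid[:400,:640]
m=(d>0)&(v<255)&(P[...,2]>.08)&(P[...,2]<.105)&(np.hypot(u-310,v-116)>46)
Q=P[m];A=T([-.126,0]);r=np.hypot(*(Q[:,:2]-A).T)
rel=(Q[:,:2]-A);ang=np.degrees(np.arctan2(rel[:,1],rel[:,0])-yaw)
k=(ang>-50)&(ang<20)&(abs(r-.16)<.045);Q=Q[k];r=r[k];ang=ang[k]
print(len(Q),np.histogram(r*1e3,bins=np.arange(115,206,6)))
out=r>.16
def res(p):
    rr=np.hypot(*(Q[:,:2]-p[:2]).T); return np.where(out,rr-p[2]-.027,rr-p[2]+.027)
s=least_squares(res,[*A,.16],loss="soft_l1",f_scale=.003);print("circle",s.x,"prior",A)
s2=least_squares(lambda p:res([*p,.16]),A,loss="soft_l1",f_scale=.003);print("R fixed",s2.x)
for a in range(-50,20,10):
    kk=(ang>a)&(ang<a+10);print(a,[(r[kk&o].mean()*1e3).round(1) if (kk&o).any() else None for o in(out,~out)],Q[kk,2].max().round(4))
b=P[(d>0)&(np.hypot(u-310,v-116)<30)]
sb=least_squares(lambda p:np.linalg.norm(b-p,axis=1)-.03,[.627,-.235,.06],loss="soft_l1",f_scale=.002);print("ball",sb.x,np.abs(sb.fun).mean())
rb=sb.x[:2]-A;print("ball r",np.hypot(*rb),"along",((np.degrees(np.arctan2(rb[1],rb[0]))-18.76+55.5)*np.pi/180*160))
```

```text
5578 (array([  92,  146, 1841, 1074,    0,    0,    0,    0,    0,    0,    0,
       1437,  849,  121,   18]), array([115, 121, 127, 133, 139, 145, 151, 157, 163, 169, 175, 181, 187,
       193, 199, 205]))
circle [ 0.4702338  -0.21946751  0.15625775] prior [ 0.46739387 -0.2181222 ]
R fixed [ 0.4662739  -0.21963352]
-50 [np.float64(186.2), np.float64(132.9)] 0.0974
-40 [np.float64(186.2), np.float64(132.7)] 0.0943
-30 [np.float64(189.0), np.float64(130.2)] 0.092
-20 [np.float64(188.1), np.float64(129.5)] 0.0934
-10 [np.float64(185.1), np.float64(132.0)] 0.0952
0 [None, np.float64(131.7)] 0.0976
10 [None, np.float64(130.1)] 0.099
ball [ 0.62540967 -0.23612613  0.060485  ] 0.00046879412843224403
ball r 0.15903815427711487 along 84.44569830319185
```

```bash
python3 -m pendant '[0.1,0.15,0,0,0,0,-1, 0,0,2.5,0,0,0,-1, 0,0,2.5,0,0,0,-1, 0,0,2.5,0,0,0,-1, 0,0,2.5,0,0,0,-1, 0,0,1.0,0,0,0,-1, 0,0,0.6,0,0,0,-1, 0,0,0.56,0,0,0,-1, 0,0,0,0,0,0,-1, 0,0,0,0,0,0,-1]'
```

```text
time_s: 3.35
tcp_pos: [0.6113, -0.2893, 0.0603]
tool_rot: [[0.439, 0.899, 0.001], [0.899, -0.439, -0.0], [0.0, 0.001, -1.0]]
wrist_force: [-0.1, -0.1, 0.7]
finger_gap: -0.0
grasp_force: 0.0
```

```bash
python3 -m pendant '[0.5,-0.008,0.06,0,0,-1.79,-1, 0.5,-0.008,0.06,0,0,-1.79,-1, 0.5,-0.008,0.05,0,0,-1.79,-1, 0.5,-0.008,0.05,0,0,-1.79,-1, 0.5,-0.008,0.05,0,0,-1.79,-1, 0.5,-0.008,0.05,0,0,-1.79,-1, 0.5,-0.008,0.05,0,0,-1.79,-1, 0.5,-0.008,0.05,0,0,-1.79,-1, 0.5,-0.008,0.05,0,0,-1.79,-1, 0.5,-0.008,0.05,0,0,-1.79,-1]'
python3 - <<'E'
from h import *
C=np.array([.5863,-.1785]);T=fr(C,np.radians(18.76))
for s in(80,130,170): p,a=along(s);print(s,T(p).round(4),np.round(np.degrees(a)+108.76,1))
f=grab("wrist");save(f,"w2")
E
```

```text
time_s: 4.35
tcp_pos: [0.6255, -0.2411, 0.054]
tool_rot: [[0.138, 0.99, 0.0], [0.99, -0.138, -0.0], [-0.0, 0.0, -1.0]]
wrist_force: [0.0, -0.4, -0.2]
finger_gap: -0.0001
grasp_force: 0.3
80 [ 0.6254 -0.2415] 81.9
130 [ 0.6247 -0.1918] 99.8
170 [ 0.613  -0.1536] 114.1
```

View pics/w2.png

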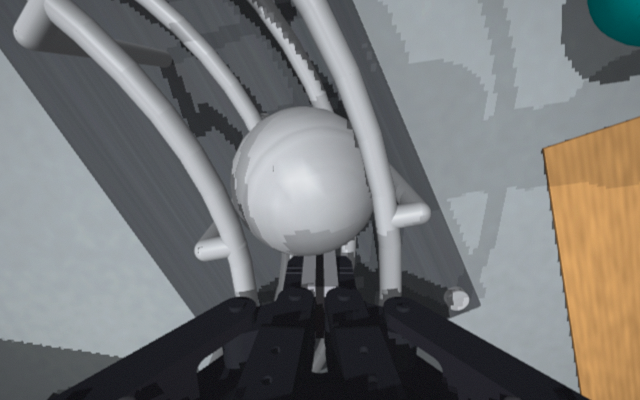

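The ball (302,180) sits just ahead of the fingertips, and the fingers are centred in the slot. I'll carry on pushing.

```bash
python3 -m pendant '[0.5,-0.008,-0.04,0,0,-1.79,-1, 0.5,-0.008,-0.04,0,0,-1.79,-1, 0.5,-0.008,-0.04,0,0,-1.79,-1, 0.5,-0.008,-0.04,0,0,-1.79,-1, 0.5,-0.008,-0.04,0,0,-1.79,-1, 0.5,-0.008,-0.04,0,0,-1.79,-1, 0.5,-0.008,-0.04,0,0,-1.79,-1, 0.5,-0.008,-0.04,0,0,-1.79,-1, 0.5,-0.008,-0.04,0,0,-1.79,-1, 0.5,-0.008,-0.04,0,0,-1.79,-1, 0.5,-0.008,-0.04,0,0,-1.79,-1, 0.5,-0.008,-0.04,0,0,-1.79,-1, 0.5,-0.008,-0.04,0,0,-1.79,-1, 0.5,-0.008,-0.04,0,0,-1.79,-1, 0.5,-0.008,-0.04,0,0,-1.79,-1, 0.5,-0.008,-0.02,0,0,-1.79,-1]'
cat > loc.py <<'E'
from h import *
from scipy.optimize import least_squares
f=grab("wrist");P=cloud(f);d=f["depth"];o=get_obs()
v,u=np.mgrid[:400,:640];C=np.array([.5863,-.1785]);A=fr(C,np.radians(18.76))([-.126,0])
import sys
gx=np.array([float(x) for x in sys.argv[1:4]]);rad=float(sys.argv[4])
for i in range(4):
    b=P[(d>0)&(np.linalg.norm(P-gx,axis=-1)<rad)&(P[...,2]>gx[2]+.005)]
    s=least_squares(lambda p:np.linalg.norm(b-p,axis=1)-.03,gx,loss="soft_l1",f_scale=.001);gx=s.x;rad=.034
def sr(p):
    q=p[:2]-A;return (np.degrees(np.arctan2(q[1],q[0]))-18.76+55.5)*np.pi/180*160,np.hypot(*q)*1e3
print("ball",gx.round(4),"along,r",sr(gx),len(b),np.abs(s.fun).mean(),"tcp",np.round(o["tcp_pos"],4),sr(np.array(o["tcp_pos"])))
E
python3 loc.py .59 -.12 .067 .045
```

```text
time_s: 6.0
tcp_pos: [0.6167, -0.1623, 0.0603]
tool_rot: [[-0.353, 0.936, -0.0], [0.936, 0.353, 0.0], [0.0, -0.0, -1.0]]
wrist_force: [0.9, -0.5, 1.2]
finger_gap: 0.0001
grasp_force: 0.2
ball [ 0.5968 -0.1265  0.0671] along,r (np.float64(201.66569317110987), np.float64(159.33644275236992)) 16543 0.0003971944140211659 tcp [ 0.6165 -0.1617  0.0604] (np.float64(161.15830224397982), np.float64(160.08877178049974))
```

```bash
python3 -m pendant '[0.3,-0.003,-0.02,0,0,-1.07,-1, 0.3,-0.003,-0.02,0,0,-1.07,-1, 0.3,-0.003,-0.02,0,0,-1.07,-1, 0.3,-0.003,0,0,0,-1.07,-1, 0.3,-0.003,0,0,0,-1.07,-1, 0.3,-0.003,0,0,0,-1.07,-1, 0.3,-0.003,0,0,0,-1.07,-1, 0,0,0,0,0,0,-1, 0,0,0,0,0,0,-1, 0,0,0,0,0,0,-1, 0,0,0,0,0,0,-1, 0,0,0,0,0,0,-1, 0,0,0,0,0,0,-1]'
python3 loc.py .565 -.1 .062 .055; python3 -c "
from h import *
save(f:=grab('wrist'),'w3')"
```

```text
time_s: 7.35
tcp_pos: [0.6082, -0.1437, 0.0609]
tool_rot: [[-0.47, 0.883, 0.0], [0.883, 0.47, 0.0], [0.0, 0.0, -1.0]]
wrist_force: [0.6, 0.1, 0.1]
finger_gap: 0.0003
grasp_force: 0.0
ball [ 0.5455 -0.0803  0.0588] along,r (np.float64(271.5883392116964), np.float64(159.40300813955986)) 18530 0.00038032354417708025 tcp [ 0.6082 -0.1437  0.0609] (np.float64(181.038151789449), np.float64(160.01028673105893))
```

View pics/w3.png

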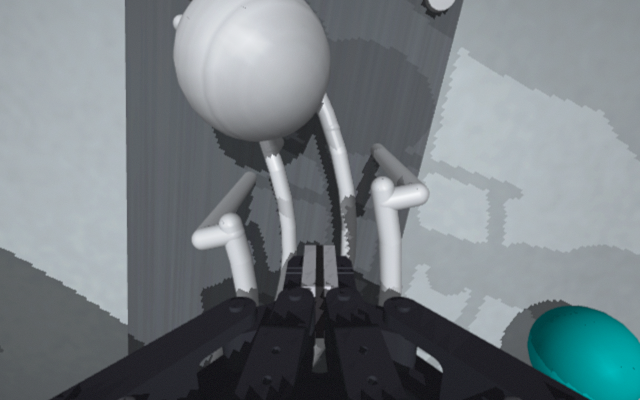

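The ball rests in the cradle at (252,68) in the picture, 271 mm along and 0.0588 m high. I'll lift off, move over it, turn across the run and open.

```bash
python3 -m pendant '[0,0,-2.5,0,0,0,-1, 0,0,-2.5,0,0,0,-1, 0,0,-2.5,0,0,0,-1, 1.71,-0.51,0,0,0,0,-1, 1.71,-0.51,0,0,0,0,-1, 1.71,-0.51,0,0,0,0,-1, 1.71,-0.51,0,0,0,0,-1, 1.71,-0.51,0,0,0,0,-1, 0,0,0,0,0,-8.05,0.2, 0,0,0,0,0,-8.05,1, 0,0,0,0,0,-8.05,1, 0,0,0,0,0,-8.05,1, 0,0,0,0,0,0,1, 0,0,0,0,0,0,1, 0,0,0,0,0,0,1, 0,0,0,0,0,0,1, 0,0,0,0,0,0,1]'
python3 loc.py .5455 -.0803 .0588 .04;python3 -c "
from h import *
save(f:=grab('wrist'),'w4')"
```

```text
time_s: 9.15
tcp_pos: [0.5455, -0.0802, 0.1359]
tool_rot: [[-0.867, 0.498, -0.0], [0.498, 0.867, 0.0], [0.0, -0.0, -1.0]]
wrist_force: [-0.2, -0.6, 0.4]
finger_gap: 0.0854
grasp_force: 0.0
ball [ 0.5454 -0.0799  0.0589] along,r (np.float64(271.82325000500714), np.float64(159.64330294239906)) 5850 0.00037252449103365205 tcp [ 0.5455 -0.0802  0.1359] (np.float64(271.59791074644676), np.float64(159.51053068983688))
```

View pics/w4.png

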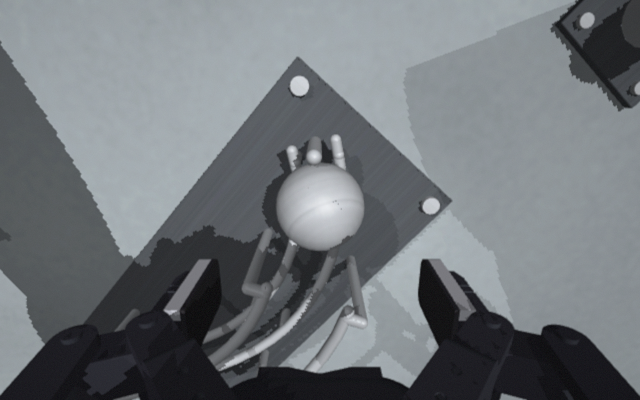

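The open pads straddle the ball (320,207) and it is centred between them. I'll descend and grip.

```bash
python3 -m pendant '[0,0,2.0,0,0,0,1, 0,0,2.0,0,0,0,1, 0,0,2.0,0,0,0,1, 0,0,2.0,0,0,0,1, 0,0,1.0,0,0,0,1, 0,0,1.0,0,0,0,1, 0,0,0,0,0,0,1, 0,0,0,0,0,0,-1, 0,0,0,0,0,0,-1, 0,0,0,0,0,0,-1, 0,0,0,0,0,0,-1, 0,0,0,0,0,0,-1, 0,0,0,0,0,0,-1]'
```

```text
time_s: 10.55
tcp_pos: [0.5463, -0.0802, 0.0373]
tool_rot: [[-0.868, 0.496, 0.002], [0.496, 0.868, -0.0], [-0.002, 0.001, -1.0]]
wrist_force: [-0.7, -0.2, 6.0]
finger_gap: 0.058
grasp_force: 63.3
```

```bash
python3 -m pendant '[0,0,-0.5,0,0,0,-1, 0,0,-1,0,0,0,-1, 0,0,-1.5,0,0,0,-1, 0,0,-2,0,0,0,-1, 0,0,-2,0,0,0,-1, 0,0,-2,0,0,0,-1, 0,0,-1.5,0,0,0,-1, 0,0,-0.5,0,0,0,-1, 0,0,0,0,0,0,-1, 0,0,0,0,0,0,-1]'
python3 loc.py .5460 -.0802 .169 .04
python3 - <<'E'
from h import *
f=grab("top");P=cloud(f)
p=grab("wrist");o=get_obs();R=np.array(o["tool_rot"]);d=np.array([.5545,.186,0])-[.5463,-.0802,0];print("shift tool",d@R)
E
```

```text
time_s: 11.55
tcp_pos: [0.5452, -0.0801, 0.1451]
tool_rot: [[-0.868, 0.496, -0.001], [0.496, 0.868, 0.0], [0.001, -0.0, -1.0]]
wrist_force: [0.4, -0.1, -1.9]
finger_gap: 0.0576
grasp_force: 64.2
ball [ 0.5444 -0.0799  0.1665] along,r (np.float64(272.64186332814376), np.float64(159.21091947596724)) 17864 0.0004486532243754991 tcp [ 0.545  -0.0801  0.1449] (np.float64(272.0308950777622), np.float64(159.36767688725308))
shift tool [1.25049421e-01 2.35143189e-01 5.54536006e-05]
```

```bash
python3 -m pendant '[0.1,0.8,0,0,0,0,-1, 0.2,1.6,0,0,0,0,-1, 0.2,2,0,0,0,0,-1, 0.2,2,0,0,0,0,-1, 0.2,2,0,0,0,0,-1, 0.2,2,0,0,0,0,-1, 0.2,2,0,0,0,0,-1, 0.2,2,0,0,0,0,-1, 0.2,2,0,0,0,0,-1, 0.2,2,0,0,0,0,-1, 0.2,2,0,0,0,0,-1, 0.2,1.6,0,0,0,0,-1, 0.2,1,0,0,0,0,-1, 0.2,0.5,0,0,0,0,-1, 0,0,0,0,0,0,-1, 0,0,0,0,0,0,-1, 0,0,0,0,0,0,-1]'
python3 - <<'E'
from h import *
f=grab("wrist");save(f,"w5");P=cloud(f);d=f["depth"]
m=(d>0)&(abs(P[...,2]-.078)<.006)&(np.hypot(P[...,0]-.5545,P[...,1]-.186)<.032)
q=P[m]
from scipy.optimize import least_squares
z=np.percentile(q[:,2],[5,50,95]);t=q[q[:,2]>z[1]-.002]
s=least_squares(lambda p:np.hypot(t[:,0]-p[0],t[:,1]-p[1])-.0195,[.5545,.186],loss="soft_l1",f_scale=.002)
v,u=np.nonzero(m);print(len(q),z,"rim",s.x,np.abs(s.fun).mean(),"px",u.min(),u.max(),v.min(),v.max())
e=cv2.fitEllipse(cv2.convexHull(np.stack([u,v],1).astype(np.int32)));print(e,plane(f,*e[0],.078))
E
```

```text
time_s: 13.4
tcp_pos: [0.6386, 0.1366, 0.1461]
tool_rot: [[-0.868, 0.497, 0.0], [0.497, 0.868, -0.0], [-0.0, -0.0, -1.0]]
wrist_force: [0.3, -0.6, -1.4]
finger_gap: 0.0579
grasp_force: 64.3
1369 [0.07419419 0.07844631 0.07969366] rim [0.55396032 0.18621155] 0.000796777189848298 px 286 358 9 87
((321.6872253417969, 48.042137145996094), (72.68303680419922, 78.61540985107422), 0.7177245020866394) [0.55325169 0.18659629 0.078     ]
```

View pics/w5.png

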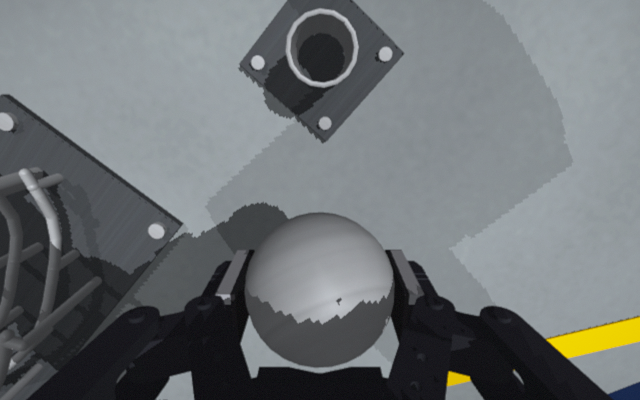

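```bash
python3 loc.py .6401 .1348 .166 .04
```

```text
ball [0.6379 0.1368 0.1674] along,r (np.float64(282.2806952759289), np.float64(394.70294548355275)) 17854 0.00044908272627335993 tcp [0.6387 0.1367 0.1461] (np.float64(281.96764971324205), np.float64(394.9458088500502))
```

The rim is at (322,48) and the ball, held at (320,290), lines up with it. I'll move over the post and come down most of the way.

```bash
python3 -m pendant '[0.7,0.01,0,0,0,0,-1, 1.5,0.02,0,0,0,0,-1, 2,0.02,0,0,0,0,-1, 2,0.02,0,0,0,0,-1, 2,0.03,0,0,0,0,-1, 1.04,0.02,0,0,0,0,-1, 0.5,0,0,0,0,0,-1, 0,0,0,0,0,0,-1, 0,0,1,0,0,0,-1, 0,0,1.5,0,0,0,-1, 0,0,1.5,0,0,0,-1, 0,0,1,0,0,0,-1, 0,0,0.5,0,0,0,-1, 0,0,0.2,0,0,0,-1, 0,0,0,0,0,0,-1, 0,0,0,0,0,0,-1, 0,0,0,0,0,0,-1]'
python3 loc.py .554 .1862 .11 .04
python3 - <<'E'
from h import *
f=grab("scene");v0=cv2.resize(f["pixels"][130:230,290:400],None,fx=5,fy=5);cv2.imwrite("pics/s2.png",v0[...,::-1])
E
```

```text
time_s: 15.2
tcp_pos: [0.5551, 0.1868, 0.0895]
tool_rot: [[-0.868, 0.497, 0.001], [0.497, 0.868, 0.0], [-0.001, 0.001, -1.0]]
wrist_force: [-0.1, -0.6, -1.6]
finger_gap: 0.0578
grasp_force: 64.3
ball [0.5543 0.1869 0.1108] along,r (np.float64(320.0323676135769), np.float64(415.24239092108286)) 17857 0.0004452283326863268 tcp [0.555  0.1868 0.0895] (np.float64(319.7380147429137), np.float64(415.2334001713875))
```

```bash
python3 -m pendant '[0,-0.06,0.2,0,0,0,-1, 0,0,0.2,0,0,0,-1, 0,0,0.2,0,0,0,-1, 0,0,0.15,0,0,0,-1, 0,0,0,0,0,0,-1, 0,0,0,0,0,0,-1]'; python3 -m pendant '[0,0,0.05,0,0,0,-1, 0,0,0,0,0,0,-1, 0,0,0,0,0,0,-1]'
```

```text
time_s: 15.9
tcp_pos: [0.5545, 0.1861, 0.0814]
tool_rot: [[-0.868, 0.497, -0.0], [0.497, 0.868, -0.0], [0.0, -0.0, -1.0]]
wrist_force: [0.5, 0.0, -1.7]
finger_gap: 0.0576
grasp_force: 64.3
time_s: 16.2
tcp_pos: [0.5545, 0.1861, 0.081]
tool_rot: [[-0.868, 0.497, 0.0], [0.497, 0.868, 0.0], [-0.0, 0.0, -1.0]]
wrist_force: [0.1, 0.2, -0.4]
finger_gap: 0.0577
grasp_force: 64.3
```

```bash
python3 -m pendant '[0,0,0.05,0,0,0,-1, 0,0,0,0,0,0,-1, 0,0,0,0,0,0,-1]'; python3 loc.py .554 .1862 .102 .04
```

```text
time_s: 16.5
tcp_pos: [0.5546, 0.1862, 0.0808]
tool_rot: [[-0.868, 0.497, 0.001], [0.497, 0.868, 0.0], [-0.0, 0.0, -1.0]]
wrist_force: [-0.1, 0.0, 1.8]
finger_gap: 0.0577
grasp_force: 64.3
ball [0.5538 0.1864 0.1021] along,r (np.float64(320.1602128563884), np.float64(414.58767481641314)) 17854 0.0004506271714079812 tcp [0.5546 0.1862 0.0807] (np.float64(319.8535057066982), np.float64(414.5633780214899))
```

Contact is confirmed: the force changed sign and the ball centre is 24 mm above the rim, within 1 mm of the axis. I'll release in small steps and back off.

```bash
python3 -m pendant '[0,0,0,0,0,0,0.4, 0,0,0,0,0,0,0.45, 0,0,0,0,0,0,0.55, 0,0,0,0,0,0,0.7, 0,0,0,0,0,0,1, 0,0,0,0,0,0,1, 0,0,0,0,0,0,1, 0,0,0,0,0,0,1, 0,0,-0.5,0,0,0,1, 0,0,-1,0,0,0,1, 0,0,-2,0,0,0,1, 0,0,-2,0,0,0,1, 0,0,-2,0,0,0,1, 0,0,-1,0,0,0,1, 0,0,0,0,0,0,1, 0,0,0,0,0,0,1, 0,0,0,0,0,0,1]'; python3 loc.py .554 .1862 .102 .04;python3 -c "
from h import *
save(f:=grab('wrist'),'w6')"
```

```text
time_s: 18.25
tcp_pos: [0.5541, 0.186, 0.1642]
tool_rot: [[-0.868, 0.497, -0.002], [0.497, 0.868, -0.0], [0.001, -0.001, -1.0]]
wrist_force: [0.5, -0.4, 0.8]
finger_gap: 0.0854
grasp_force: 0.0
ball [0.5539 0.1864 0.1022] along,r (np.float64(320.13991391872503), np.float64(414.62033299957795)) 6663 0.000371804086835843 tcp [0.5541 0.186  0.1642] (np.float64(320.04211049450635), np.float64(414.28841139705065))
```

View pics/w6.png

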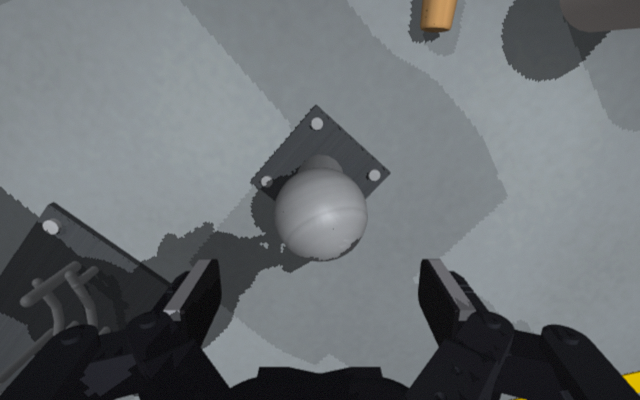

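The ball (321,213) sits alone on the post with the fingers clear of it, so I'm handing the job in.

```bash
python3 -c "
from cell import close_job
print(close_job())"
```

```text
the job is handed in; nothing more can be done
None
```

The ball was pushed along the track into the exit cradle, lifted out and set on the pipe post, where it measured within 1 mm of the axis and 24 mm above the rim with the fingers clear; I then handed the job in at about 18 s, but no verdict was returned.

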